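# Snap the sleeve clip shut with pliers

### The job

Close the open yellow snap clip around the clear magnet sleeve: pick up the red-handled pliers, pinch the two ears of the clip between the jaws and squeeze until the clip clicks shut, without crushing it. Keep the gripper's fingers off the sleeve stand and clip and leave the other magnets and the brass bob alone; then lay the pliers gently flat on the cork mat and let go.

Things in the scene. Friction and masses are not known exactly. Their poses are not given: they have to be found in the camera images.
- pliers_grip (a point): Where to grip the red-handled pliers across their handles: on the centre line, 12 mm above the underside (half-way up). x points to the jaws, z up, y across the handles, which measure here 64 mm over the outside when released, 60 when lightly held, about 40 when the clip has shut. Pivot 60 mm ahead (+x), handle ends 55 mm behind. Stop the fingers at about 60 mm to carry them.
- pliers: The pliers, 24 mm thick, 190 mm long, 220 g, lying flat; origin on the pivot axis at the underside, x along the centre line to the jaws, z up. A spring holds the handles apart with about 14 N, 18 N when squeezed; of what more is put on the handles the jaws pass on 1.05 times. Gripped much harder, the jaws close at once. Held at the grip point they stay level and centred on the fingers.
- clip_ears (a point): Midway between the two yellow clip ears, 52 mm above the counter. The ears jut from the sleeve side by side, level, along this point's -x: 24 mm long and 18 mm tall (this point at the middle), 4 mm thick, 21 mm over their outsides (along y) when open, 11 shut. Sleeve axis 34 mm away along +x. The pliers come with jaws pointing along +x here, one outside each ear.
- clip_right: The clip half on the -y side of clip_ears, otherwise like clip_left.
- stand: Dark steel base 90 x 80 x 14 mm, screwed to the counter, carrying an upright clear sleeve 32 mm across, its top 82 mm above the counter, full of shiny magnet discs, with the yellow clip round it. Origin at the centre of the underside, z up, ears towards -x.
- mat: Cork mat fixed on the counter, 260 mm (x) by 360 mm (y), 3 mm thick; origin at the centre of its underside. The pliers start on it.
- bar_magnet: Grey bar magnet 80 x 16 x 12 mm, not to be moved; origin at the centre of its underside.
- bob: Brass bob 36 mm across, 44 mm tall, not to be moved; origin at the centre of its underside.
- horseshoe: Rusty iron horseshoe about 75 x 59 x 11 mm, not to be moved; origin on the underside at the middle of its bend.
- pliers_jaw (a point): The pinching point between the jaws, 117 mm ahead of pliers_grip on the same line and at the same height; axes alike. The jaws reach 13 mm beyond it, are 8 mm thick across and 12 mm tall, 35 mm apart when released, 30 when lightly held (handles 60 mm).
- clip (a joint): How far the clip is shut: 0 open, 0.09 rad shut. Sprung: it resists with about 12 N on each ear at first, less the further it goes, nothing at 0.045; past that it clicks shut by itself and stays at 0.09. Both ears move together.
- clip_left: The clip half on the +y side of clip_ears, yellow plastic; origin at its hinge behind the sleeve. An ear is crushed by more than 60 N from the pliers.
Mind the look-alikes: they are no part of the job. There is more than one size of the pliers; the one meant has the size given above.

How it is judged (in metres and radians):
On the way, in this order (a step that is already met when the one before it is completed fails the run):
1. the pliers are lifted clear of the mat (height (world z) of pliers_grip above 0.035 m), for 0.1 s.
2. the pliers pinch both ears of the clip (contact force between pliers and clip_left above 2 N and contact force between pliers and clip_right above 2 N).
3. the clip stays shut with the pliers off its ears (value of joint clip above 0.08 rad and contact force between pliers and clip_left below 0.5 N and contact force between pliers and clip_right below 0.5 N), for 0.1 s.
At the end, for the whole second after the job is handed in: The clip is shut (joint above 0.08 rad); the pliers lie flat (within 0.12 rad) and still on the mat, their grip point over it and below 22 mm (value of joint clip above 0.08 rad and x of pliers_grip in the frame of mat between -0.13 and 0.13 m and y of pliers_grip in the frame of mat between -0.18 and 0.18 m and height (world z) of pliers_grip below 0.022 m and angle between pliers's own z axis and vertical below 0.12 rad and linear speed of pliers below 0.02 m/s); the robot touches nothing.
It fails at once if an ear of the clip is crushed: over 60 N from the pliers (contact force between pliers and clip_left above 60 N or contact force between pliers and clip_right above 60 N).
It fails at once if the fingers touch the stand, sleeve or clip (contact force between the fingers and stand above 0.5 N).
It fails at once if the pliers are dropped or thrown (faster than 1.2 m/s) (linear speed of pliers above 1.2 m/s).
It fails at once if a bystander is moved more than 20 mm (distance of any of bar_magnet, bob, horseshoe from where it was at the start of the episode above 0.02 m).
It also fails if it takes over 54 s, if anything falls off the work surface, if the arm or the gripper's body presses on something with over 40 N, if the wrist force passes 120 N, or if a joint passes its speed limit or range.

### The arm

A 7-joint arm with a two-finger parallel gripper is mounted at the origin on the work surface. World frame = base frame: x ahead of the robot, y to its left, z up, the work surface at z = 0. Lengths are in m, angles in degrees, forces in N, time in s.
With the tool pointing down it reaches from about 0.425 to 0.875 m from the base axis. Payload 4.7 kg.
Tool frame: the origin (TCP) lies at the very end of the fingers, on their centre line; the grasp point (between the pads) lies 19 mm behind it; z points along the fingers, y is the direction in which the jaws open and shut (so a half turn about z gives the same grasp; the last joint's range is limited). The gripper opens to 87 mm and grips with 3 to 60 N. Pads are 19 mm wide; open, the fingers measure 117 mm over their backs; the gripper's body (75 mm by 190 mm) begins 51 mm behind the grasp point.
Start: joints at [-66.515, 18.392, -4.016, 83.108, 1.295, 78.541, -3.26], TCP at [0.251, 0.6, 0.223] pointing down, gripper open.
Joint ranges: [-163.93, 163.93], [-17.29, 119.83], [-79.2, 71.16], [3.27, 140.29], [-89.18, 269.18], [5.43, 117.66], [-154.24, 154.24]. Speed limits (degrees/s): [147.25, 147.25, 180, 180, 180, 180, 180].

### API

Orientations are given as [roll, pitch, yaw] about the fixed x, y, z axes, in that order (R = Rz(yaw) Ry(pitch) Rx(roll)).
In Python, from cell import env gives the robot as it stands.
- The arm moves only by the tool servo_tool, never from a script. Its argument "increments" is a list that holds one entry, the list of rows, each a list of 7 numbers: the shift along the tool's x, y, z in m, then the turn, a rotation vector about the tool's x, y, z in degrees, then the opening, from -1 (shut) to 1 (fully open). In form: [[[dx, dy, dz, rx, ry, rz, fingers], ...]]. A call has 1 to 20 rows; each row is the pose to reach, as a shift and turn from the pose commanded when the call began, along the tool's axes at that moment; what a row does not reach only later rows make up. A row lasts 1/10 s, in which the tool goes at most 50 mm and 8.59 degrees, less where a joint would pass 70% of its speed; a pose out of reach is approached as far as the arm can. A call with a gripper value outside its range is refused whole. The fingers move at their own pace and stop on an object; "squeeze" is the grip in N (left out, the last holds). Time passes only in rows, so rows that repeat a pose let the fingers close. It gives the time, the measured TCP pose, the force and the opening at its end, in the units of the state.
- env.get_obs(): the state, without advancing time (a new reading comes with each control period).
- env.read_camera(name): name is "scene" or "top" or "wrist"; returns a dict with "frame" (384x512x3 uint8, blue, green, red), "intrinsics" (3x3 intrinsics, pixels), "rvec" (rotation vector, rad) and "tvec" (3), from world to camera coordinates, as OpenCV has them. Camera axes: x right, y down, z forward; pixel columns grow to the right and rows downward; lengths in m; the calibration is good to about 2 mm. A picture is of the moment at which its call begins. There is no depth.
- env.sign_off(): hands the job in, once; it reports no verdict.
The state is a dict: "time_s": time; "qpos": joint angles; "joint_velocities": joint speeds; "effort": joint torques, N m; "tool_pos": TCP position; "tool_rot": TCP orientation; "force": force on the tool from outside, world axes, zero at the start; "wrist_torque": the same for the moment, N m; "grip_width": finger opening in m.
Only numpy, scipy, OpenCV 4.12 (cv2) and the standard library are available. Lean on these libraries where they do the work, as an engineer would, in place of code of your own. Each camera call takes 0.05 s, during which the arm holds its last target.

## Working session

There is one attempt and no reset: what is moved stays moved. The work goes in short steps, Python scripts to look and compute and a tool call to move; the robot and the scene stay as the last step left them, time stands still between calls to the robot, and variables do not carry over. Pictures are saved under pics/ and viewed, and the job is handed in when it is done.

Besides the shell and the picture viewer there is one more tool, called after "Call:" as name(argument=value, ...) on one line, values as JSON. servo_tool: Moves the arm, as the interface text tells. Its arguments: {"type":"object","properties":{"increments":{"type":"array","items":{"type":"array","items":{"type":"array","items":{"type":"number"}}}},"squeeze":{"type":"number"}},"required":["increments"]}

```bash
ls; mkdir -p pics
python3 - <<'E'
from cell import env
import cv2
o=env.get_obs();print(o)
for n in ["scene","top","wrist"]:
    d=env.read_camera(n);cv2.imwrite(f"pics/a_{n}.png",d["frame"]);print(n,d["intrinsics"],d["rvec"],d["tvec"])
E
```

```text
pics
{'time_s': 0.0, 'qpos': array([-66.51450983,  18.43903626,  -4.01587559,  83.17534888,
         1.29445356,  78.53875152,  -3.26083643]), 'joint_velocities': array([-0.00053258, -0.01302795,  0.00742774,  0.05262027, -0.08021965,
       -0.03309943, -0.04353304]), 'effort': array([-1.54372037e-04, -4.91298366e+01, -4.03978424e-01, -3.12513828e+01,
       -6.37538591e-02,  4.41254396e-02,  1.89172297e-04]), 'tool_pos': array([0.25043435, 0.59922769, 0.22145789]), 'tool_rot': array([-1.79892076e+02,  5.02952224e-03,  1.57323655e+02]), 'force': array([0.01498859, 0.54351362, 0.35084256]), 'wrist_torque': array([-0.02724243, -0.0175479 , -0.0455224 ]), 'grip_width': 0.0869693451165817}
scene [[441.24463663   0.         262.54766868]
 [  0.         441.24463663 188.56745173]
 [  0.           0.           1.        ]] [ 2.40776986  0.63284324 -0.22438964] [-0.53277151 -0.17034772  1.28933407]
top [[403.07527524   0.         259.60898853]
 [  0.         403.07527524 194.98078882]
 [  0.           0.           1.        ]] [ 2.21463337 -2.1866076   0.1015263 ] [-0.0178025   0.61024405  0.90114473]
wrist [[271.14984125   0.         258.36838341]
 [  0.         271.14984125 189.82950449]
 [  0.           0.           1.        ]] [-2.3938733  -1.5939536  -0.24402014] [-0.6491117  -0.03606921  0.39269056]
```

View pics/a_scene.png

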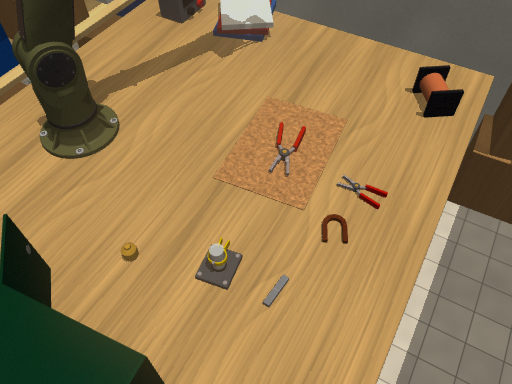

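View pics/a_top.png

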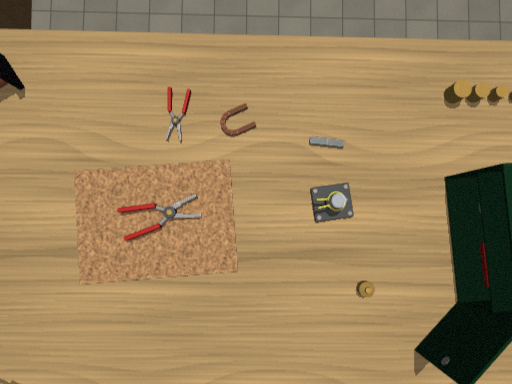

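View pics/a_wrist.png

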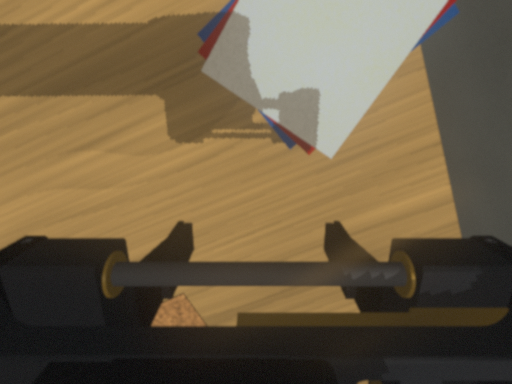

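The scene and top views show the large pliers on the mat (top ~(170,212)), jaws to the right. The stand is at ~(332,202) with its ears pointing left. The small look-alike pliers lie off the mat at (177,115). Next I'll measure.

```bash
cat > h.py <<'E'
import numpy as np,cv2
from cell import env
def cast(d,uv,z):
    uv=np.atleast_2d(np.array(uv,float));R,_=cv2.Rodrigues(d["rvec"]);K=d["intrinsics"]
    C=-R.T@d["tvec"].ravel()
    r=(R.T@np.linalg.inv(K)@np.c_[uv,np.ones(len(uv))].T).T
    return C+r*((z-C[2])/r[:,2])[:,None]
def tri(ds,uvs):
    A=np.zeros((3,3));b=np.zeros(3)
    for d,uv in zip(ds,uvs):
        R,_=cv2.Rodrigues(d["rvec"]);C=-R.T@d["tvec"].ravel()
        v=R.T@np.linalg.inv(d["intrinsics"])@np.array([*uv,1.]);v/=np.linalg.norm(v)
        P=np.eye(3)-np.outer(v,v);A+=P;b+=P@C
    return np.linalg.solve(A,b)
def masks(f):
    h=cv2.cvtColor(f,cv2.COLOR_BGR2HSV);H,S,V=h[...,0],h[...,1],h[...,2]
    red=(((H<6)|(H>174))&(S>180)&(V>90)).astype(np.uint8)
    yel=((H>22)&(H<34)&(S>170)&(V>120)).astype(np.uint8)
    return red,yel
def crop(f,x,y,w,h,k,name):
    cv2.imwrite("pics/"+name,cv2.resize(f[y:y+h,x:x+w],None,fx=k,fy=k,interpolation=cv2.INTER_CUBIC))
E
python3 - <<'E'
from h import *
for n in ["top","scene"]:
    d=env.read_camera(n);f=d["frame"]
    if n=="top":
        crop(f,110,185,100,62,8,"b_topp.png");crop(f,300,172,66,60,10,"b_tops.png")
    else: crop(f,260,110,60,75,8,"b_scp.png");crop(f,190,230,60,60,10,"b_scs.png")
    for m,nm in zip(masks(f),["red","yel"]):
        k,l,s,c=cv2.connectedComponentsWithStats(m)
        for i in range(1,k):
            if s[i,4]>12: print(n,nm,s[i],c[i].round(1),cast(d,c[i],.012)[0].round(3))
    R,_=cv2.Rodrigues(d["rvec"]);print("C",-R.T@d["tvec"].ravel())
E
```

```text
top red [168  88   3  24  70] [169.   99.2] [0.832 0.203 0.012]
top red [182  90   8  23  66] [185.8 100.9] [0.828 0.164 0.012]
top red [118 204  37   8 160] [136.1 207.8] [0.578 0.271 0.012]
top red [124 224  36  16 166] [142.1 232. ] [0.523 0.256 0.012]
C [0.54975981 0.01398648 0.93933226]
scene red [197   0   5   5  19] [198.5   1.8] [-0.092  0.742  0.012]
scene red [277 123   6  21  73] [279.8 133.1] [0.519 0.264 0.012]
scene red [294 126  12  22  86] [299.3 136.7] [0.575 0.279 0.012]
scene red [366 185  22  10  53] [376.3 189.2] [0.832 0.206 0.012]
scene red [360 193  20  13  55] [369.4 199. ] [0.828 0.168 0.012]
scene yel [215 240  14  24  61] [223.5 254. ] [ 0.592 -0.147  0.012]
scene yel [207 252   5  10  16] [208.8 257.4] [ 0.567 -0.171  0.012]
C [ 0.92543143 -0.54500492  0.90652771]
```

View pics/b_topp.png

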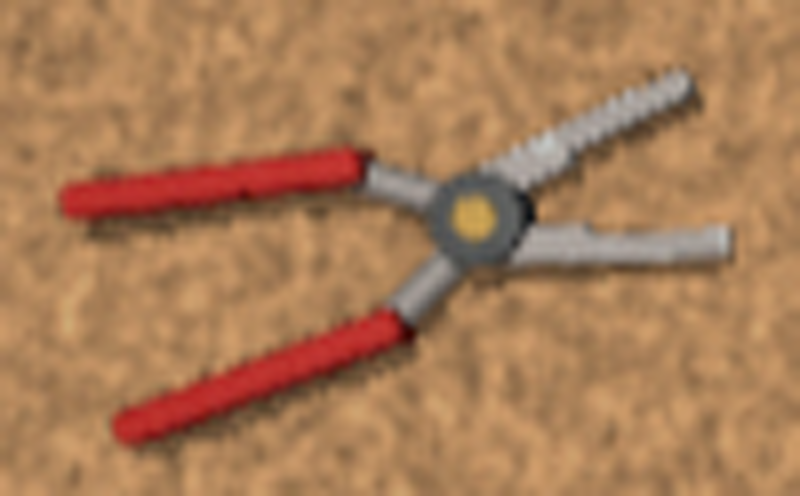

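View pics/b_tops.png

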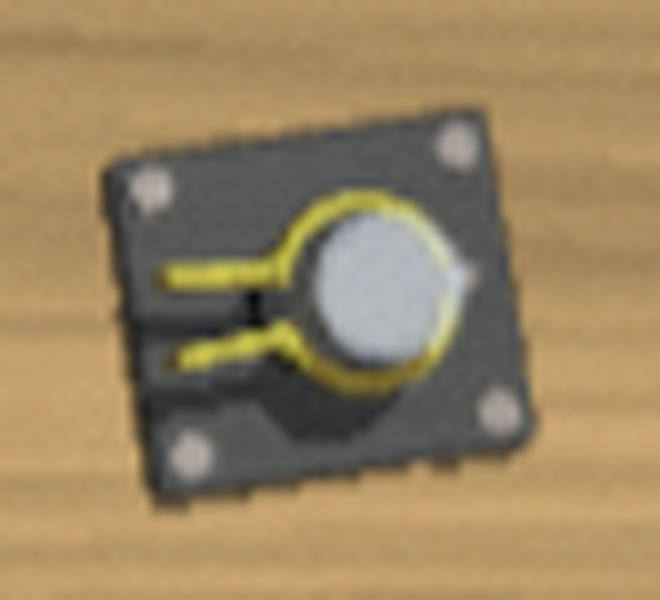

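View pics/b_scp.png

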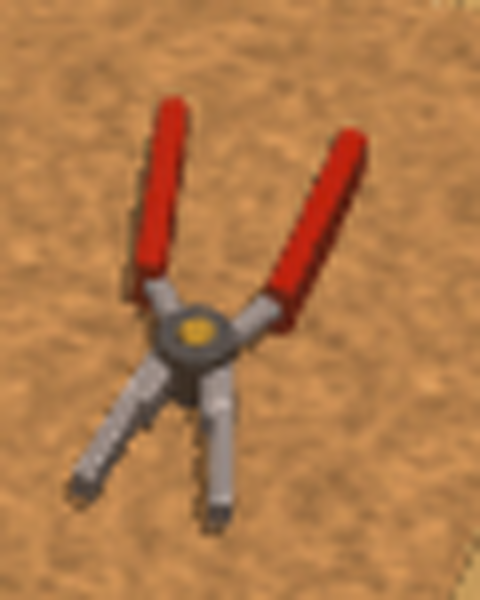

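View pics/b_scs.png

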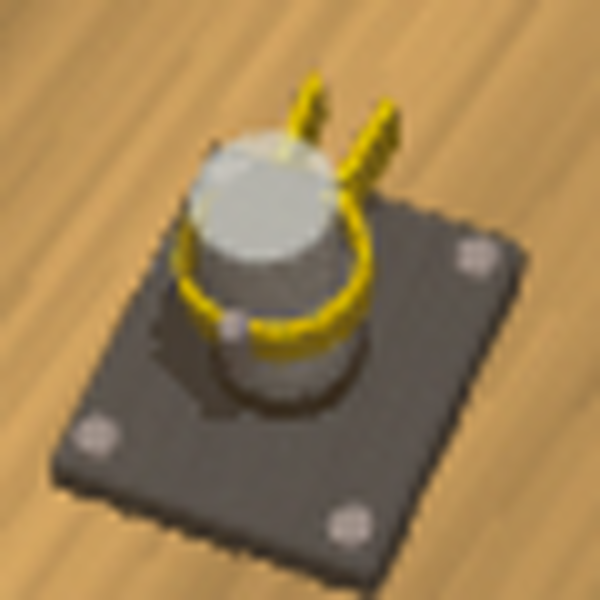

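```bash
cat > m1.py <<'E'
from h import *
T=env.read_camera("top");S=env.read_camera("scene")
def tp(p,x0,y0,k):return [x0+(p[0]+.5)/k-.5,y0+(p[1]+.5)/k-.5]
tpl=lambda p:tp(p,110,185,8); tst=lambda p:tp(p,300,172,10)
spl=lambda p:tp(p,260,110,8); sst=lambda p:tp(p,190,230,10)
print("pivot tri",tri([T,S],[tpl((474,218)),spl((198,330))]))
for nm,a,b in [("h1",(62,203),(352,135)),("h2",(120,430),(175,100)),("jawL",(685,85),(218,515)),("jawR",(728,242),(82,490))]:
    print(nm,tri([T,S],[tpl(a),spl(b)]).round(4),cast(T,tpl(a),.024)[0].round(4),cast(S,spl(b),.024)[0].round(4))
print("ears")
for nm,a,b in [("earL",(165,278),(388,108)),("earR",(178,358),(315,80))]:
    print(nm,tri([T,S],[tst(a),sst(b)]).round(4),cast(T,tst(a),.061)[0].round(4),cast(S,sst(b),.061)[0].round(4))
for nm,a in [("rootL",(285,272)),("rootR",(290,335))]: print(nm,cast(T,tst(a),.061)[0].round(4))
sc=np.array([cast(T,tst(a),.0145)[0] for a in [(152,189),(458,147),(190,456),(499,411)]])
c=sc.mean(0);print("stand c top",c, "yaw",np.degrees(np.arctan2(*(sc[1]+sc[3]-sc[0]-sc[2])[[1,0]])))
for a,b in [((190,456),(97,436)) ]: pass
ss=np.array([cast(S,sst(a),.0145)[0] for a in [(97,436),(350,525),(477,256)]]);print(sc.round(4),ss.round(4),"c",(ss[0]+ss[2])/2)
print("sleeve top tri",tri([T,S],[tst((380,285)),sst((265,197))]),"axis",cast(T,tst((380,285)),.082)[0])
E
python3 m1.py
```

```text
pivot tri [0.56971494 0.19374352 0.03002918]
h1 [0.5719 0.3095 0.0249] [0.5721 0.3099 0.024 ] [0.5714 0.3102 0.024 ]
h2 [0.5095 0.2906 0.0284] [0.5088 0.2916 0.024 ] [0.5078 0.2952 0.024 ]
jawL [0.6083 0.1374 0.0138] [0.6077 0.1361 0.024 ] [0.6118 0.1296 0.024 ]
jawR [0.5638 0.1243 0.0143] [0.5634 0.123  0.024 ] [0.568  0.1172 0.024 ]
ears
earL [ 0.6    -0.1331  0.0588] [ 0.5998 -0.1328  0.061 ] [ 0.6009 -0.1342  0.061 ]
earR [ 0.5824 -0.1358  0.0604] [ 0.5823 -0.1357  0.061 ] [ 0.5828 -0.136   0.061 ]
rootL [ 0.6015 -0.1592  0.061 ]
rootR [ 0.5877 -0.1603  0.061 ]
stand c top [ 0.59777598 -0.17764911  0.0145    ] yaw -81.24190345725283
[[ 0.623  -0.1375  0.0145]
 [ 0.6338 -0.2086  0.0145]
 [ 0.5615 -0.1464  0.0145]
 [ 0.5728 -0.218   0.0145]] [[ 0.572  -0.2158  0.0145]
 [ 0.633  -0.2063  0.0145]
 [ 0.6221 -0.1351  0.0145]] c [ 0.59705904 -0.17543453  0.0145    ]
sleeve top tri [ 0.59768056 -0.17575559  0.08125232] axis [ 0.59774035 -0.17551892  0.082     ]
```

Call:
servo_tool(increments=[[[-0.02, -0.01, 0.0, 0, 0, 3, 1], [-0.05, -0.025, 0.01, 0, 0, 7, 1], [-0.09, -0.044, 0.02, 0, 0, 12, 1], [-0.13, -0.064, 0.03, 0, 0, 17, 1], [-0.17, -0.083, 0.04, 0, 0, 22, 1], [-0.21, -0.103, 0.05, 0, 0, 27, 1], [-0.25, -0.123, 0.06, 0, 0, 32, 1], [-0.29, -0.142, 0.07, 0, 0, 37, 1], [-0.33, -0.162, 0.08, 0, 0, 42, 1], [-0.37, -0.182, 0.08, 0, 0, 47, 1], [-0.395, -0.194, 0.08, 0, 0, 50, 1], [-0.41, -0.201, 0.08, 0, 0, 52, 1], [-0.414, -0.203, 0.08, 0, 0, 52.3, 1], [-0.414, -0.203, 0.08, 0, 0, 52.3, 1], [-0.414, -0.203, 0.08, 0, 0, 52.3, 1]]], squeeze=30)

```text
time_s: 1.85
tool_pos: [0.553, 0.2554, 0.1425]
tool_rot: [-180.0, -0.1, 105.2]
force: [-0.6, 1.0, 0.8]
grip_width: 0.087
```

Run:
```python
from h import *
o=env.get_obs();print(o["time_s"],o["tool_pos"],o["tool_rot"],o["qpos"].round(1))
d=env.read_camera("wrist");cv2.imwrite("pics/c_w.png",cv2.resize(d["frame"],None,fx=1.5,fy=1.5))
R,_=cv2.Rodrigues(d["rvec"]);print(-R.T@d["tvec"].ravel(),R)
```

```text
1.85 [0.55297198 0.25538792 0.14252605] [-1.79969083e+02 -8.10528951e-02  1.05247756e+02] [-40.8  16.5  16.3  95.7  -5.   68.6  -8.2]
[0.53075997 0.33561446 0.30546325] [[ 9.64897908e-01  2.62624978e-01 -3.83548815e-04]
 [ 2.50667212e-01 -9.20526812e-01  2.99660370e-01]
 [ 7.83452313e-02 -2.89237808e-01 -9.54045866e-01]]
```

View pics/c_w.png

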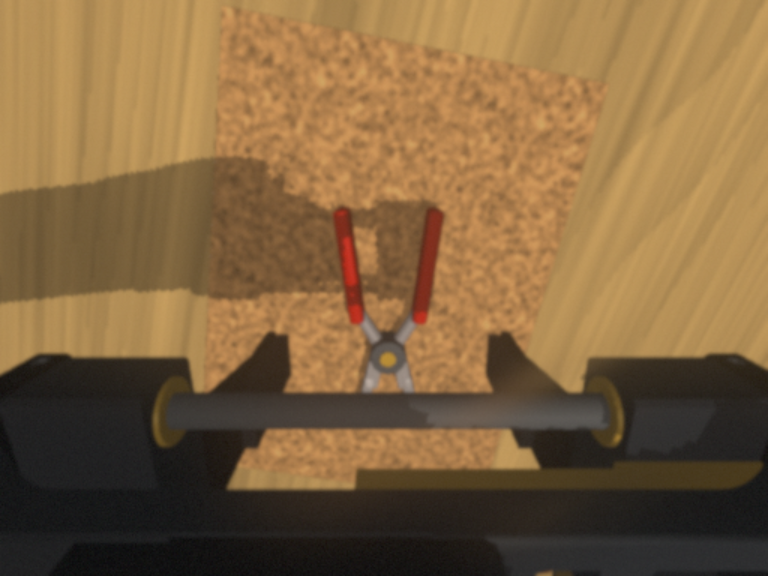

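Run:
```python
from h import *
d=env.read_camera("wrist");T=env.read_camera("top")
q=lambda a:[(a[0]+.5)/1.5-.5,(a[1]+.5)/1.5-.5]
P=cast(d,q((388,359)),.028)[0];E1=cast(d,q((342,208)),.024)[0];E2=cast(d,q((436,210)),.024)[0];
F1=cast(d,q((356,322)),.024)[0];F2=cast(d,q((420,322)),.024)[0]
print(P,E1,E2,F1,F2)
print("tri pivot",tri([d,T],[q((388,359)),[110+474.5/8-.5,185+218.5/8-.5]]))
for m in [(E1+E2)/2,(F1+F2)/2]:
    v=P-m;print(m,np.degrees(np.arctan2(v[1],v[0])),np.hypot(*v[:2]))
```

```text
[0.56915196 0.19472392 0.028     ] [0.50910296 0.29530961 0.024     ] [0.57159831 0.31092515 0.024     ] [0.53857581 0.21604766 0.024     ] [0.5846841  0.22861075 0.024     ]
tri pivot [0.56929813 0.19404941 0.02668156]
[0.54035063 0.30311738 0.024     ] -75.11971994624597 0.11215462114223475
[0.56162995 0.2223292  0.024     ] -74.75783625678464 0.028611750896487074
```

Call:
servo_tool(increments=[[[-0.0036, 0.0002, 0.01, 0, 0, 0.3, 1], [-0.0036, 0.0002, 0.025, 0, 0, 0.3, 1], [-0.0036, 0.0002, 0.042, 0, 0, 0.3, 1], [-0.0036, 0.0002, 0.06, 0, 0, 0.3, 1], [-0.0036, 0.0002, 0.078, 0, 0, 0.3, 1], [-0.0036, 0.0002, 0.095, 0, 0, 0.3, 1], [-0.0036, 0.0002, 0.11, 0, 0, 0.3, 1], [-0.0036, 0.0002, 0.122, 0, 0, 0.3, 1], [-0.0036, 0.0002, 0.13, 0, 0, 0.3, 1], [-0.0036, 0.0002, 0.134, 0, 0, 0.3, 1], [-0.0036, 0.0002, 0.134, 0, 0, 0.3, 1], [-0.0036, 0.0002, 0.134, 0, 0, 0.3, 1]]])

```text
time_s: 3.2
tool_pos: [0.556, 0.2496, 0.0092]
tool_rot: [179.9, -0.0, 104.7]
force: [0.3, 0.5, -0.3]
grip_width: 0.0872
```

Call:
servo_tool(increments=[[[0.0025, -0.0012, 0.002, 0, 0, 0, 1], [0.0025, -0.0012, 0.002, 0, 0, 0, 0.8], [0.0025, -0.0012, 0.002, 0, 0, 0, 0.65], [0.0025, -0.0012, 0.002, 0, 0, 0, 0.55], [0.0025, -0.0012, 0.002, 0, 0, 0, 0.48], [0.0025, -0.0012, 0.002, 0, 0, 0, 0.42], [0.0025, -0.0012, 0.002, 0, 0, 0, 0.38], [0.0025, -0.0012, 0.002, 0, 0, 0, 0.38], [0.0025, -0.0012, 0.002, 0, 0, 0, 0.38], [0.0025, -0.0012, 0.002, 0, 0, 0, 0.38]]])

```text
time_s: 4.2
tool_pos: [0.5537, 0.2519, 0.0067]
tool_rot: [180.0, -0.0, 104.7]
force: [-0.4, 1.6, 1.3]
grip_width: 0.0605
```

Run:
```python
from h import *
o=env.get_obs();print(o["time_s"],o["tool_pos"],o["tool_rot"],o["grip_width"],o["force"])
d=env.read_camera("wrist");cv2.imwrite("pics/d_w.png",cv2.resize(d["frame"],None,fx=1.5,fy=1.5))
```

```text
4.2 [0.5537301  0.25191729 0.00672027] [ 1.79979888e+02 -2.54210155e-02  1.04734012e+02] 0.06048785175273728 [-0.4056225   1.58263777  1.25634773]
```

View pics/d_w.png

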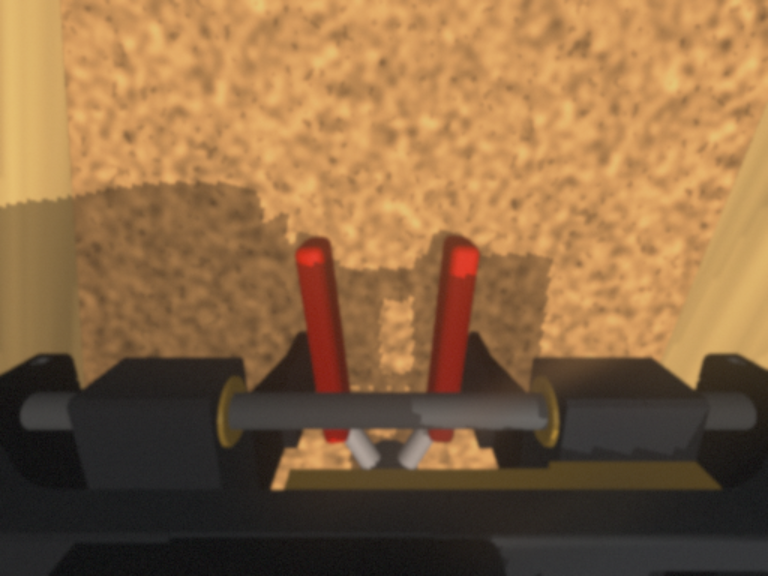

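The fingers are on both handles, with the pliers centred between them. Lifting now.

Call:
servo_tool(increments=[[[0, 0, -0.004, 0, 0, 0, 0.37], [0, 0, -0.012, 0, 0, 0, 0.37], [0, 0, -0.025, 0, 0, 0, 0.37], [0, 0, -0.04, 0, 0, 0, 0.37], [0, 0, -0.055, 0, 0, 0, 0.37], [0, 0, -0.07, 0, 0, 0, 0.37], [0, 0, -0.085, 0, 0, 0, 0.37], [0, 0, -0.098, 0, 0, 0, 0.37], [0, 0, -0.106, 0, 0, 0, 0.37], [0, 0, -0.11, 0, 0, 0, 0.37], [0, 0, -0.11, 0, 0, 0, 0.37], [0, 0, -0.11, 0, 0, 0, 0.37]]])

```text
time_s: 5.45
tool_pos: [0.5533, 0.2514, 0.1159]
tool_rot: [-179.9, 0.0, 104.7]
force: [-0.5, -0.4, -2.1]
grip_width: 0.06
```

Run:
```python
from h import *
o=env.get_obs();print(o["time_s"],o["tool_pos"],o["tool_rot"],o["grip_width"],o["force"],o["wrist_torque"])
d=env.read_camera("scene");crop(d["frame"],200,60,160,130,5,"e_s.png")
d=env.read_camera("top");crop(d["frame"],90,150,160,120,5,"e_t.png")
```

```text
5.45 [0.5532627  0.25135064 0.11591662] [-1.79936251e+02  1.74974195e-02  1.04728863e+02] 0.06002842653431562 [-0.46632988 -0.43776569 -2.14658543] [-0.05308948  0.01173217 -0.01909981]
```

View pics/e_s.png

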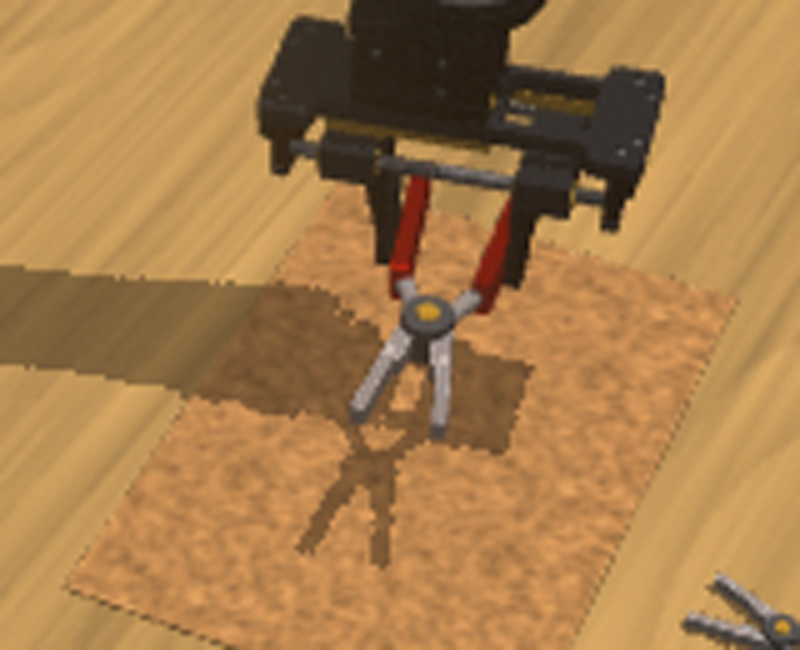

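View pics/e_t.png

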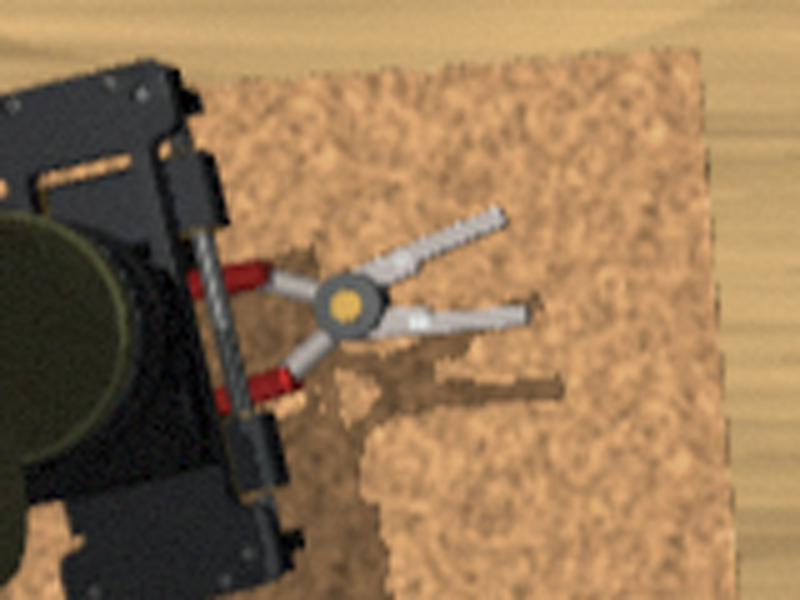

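Run:
```python
from h import *
o=env.get_obs();p=o["tool_pos"];y=np.radians(o["tool_rot"][2]);fx=-np.array([np.cos(y),np.sin(y),0]);fy=np.array([-fx[1],fx[0],0])
T=env.read_camera("top");S=env.read_camera("scene")
q=lambda a,x0,y0:[x0+(a[0]+.5)/5-.5,y0+(a[1]+.5)/5-.5]
for nm,a,b in [("piv",(347,305),(428,311)),("jL",(500,215),(440,428)),("jR",(524,314),(360,412))]:
    X=tri([T,S],[q(a,90,150),q(b,200,60)]);v=X-p;print(nm,X.round(4),"fwd %.4f left %.4f up %.4f"%(v@fx,v@fy,v[2]))
print(p,o["time_s"])
g=np.array([.566,.0275]);v=np.r_[g-p[:2],0];tx=-fx;ty=np.array([np.sin(y),-np.cos(y),0]);print("dx,dy",v@tx,v@ty,"rz",np.degrees(y)-98.8)
```

```text
piv [0.5694 0.1916 0.1383] fwd 0.0619 left 0.0005 up 0.0226
jL [0.6067 0.1342 0.1251] fwd 0.1268 left 0.0220 up 0.0094
jR [0.5673 0.1239 0.1256] fwd 0.1268 left -0.0187 up 0.0099
[0.55317226 0.25128243 0.11568871] 5.55
dx,dy -0.21969219395700312 -0.04447994562574485 rz 5.926402399816737
```

Call:
servo_tool(increments=[[[-0.006, -0.001, 0, 0, 0, 0.2, 0.37], [-0.02, -0.004, 0, 0, 0, 0.6, 0.37], [-0.04, -0.008, 0.003, 0, 0, 1.2, 0.37], [-0.06, -0.012, 0.006, 0, 0, 1.8, 0.37], [-0.08, -0.016, 0.01, 0, 0, 2.4, 0.37], [-0.1, -0.02, 0.014, 0, 0, 3, 0.37], [-0.12, -0.024, 0.018, 0, 0, 3.5, 0.37], [-0.14, -0.028, 0.022, 0, 0, 4, 0.37], [-0.16, -0.032, 0.026, 0, 0, 4.5, 0.37], [-0.18, -0.036, 0.03, 0, 0, 5, 0.37], [-0.2, -0.04, 0.034, 0, 0, 5.5, 0.37], [-0.213, -0.043, 0.038, 0, 0, 5.8, 0.37], [-0.22, -0.0445, 0.04, 0, 0, 5.9, 0.37], [-0.22, -0.0445, 0.04, 0, 0, 5.9, 0.37], [-0.22, -0.0445, 0.04, 0, 0, 5.9, 0.37]]])

```text
time_s: 7.15
tool_pos: [0.5667, 0.0285, 0.0766]
tool_rot: [180.0, -0.0, 98.9]
force: [1.0, -0.0, -2.0]
grip_width: 0.0598
```

Run:
```python
from h import *
o=env.get_obs();print(o["time_s"],o["tool_pos"],o["tool_rot"],o["grip_width"],o["force"],o["wrist_torque"])
d=env.read_camera("scene");crop(d["frame"],170,150,130,130,6,"f_s.png")
cv2.imwrite("pics/f_s.png",cv2.resize(d["frame"][180:280,180:300],None,fx=6,fy=6,interpolation=cv2.INTER_CUBIC))
d=env.read_camera("top");crop(d["frame"],235,160,130,80,6,"f_t.png")
```

```text
7.15 [0.56666278 0.02849873 0.07656349] [ 1.79986611e+02 -4.66094632e-02  9.88789440e+01] 0.059825637666040016 [ 0.960521   -0.02636615 -2.04888606] [ 0.00449727 -0.01012874 -0.02495504]
```

View pics/f_s.png

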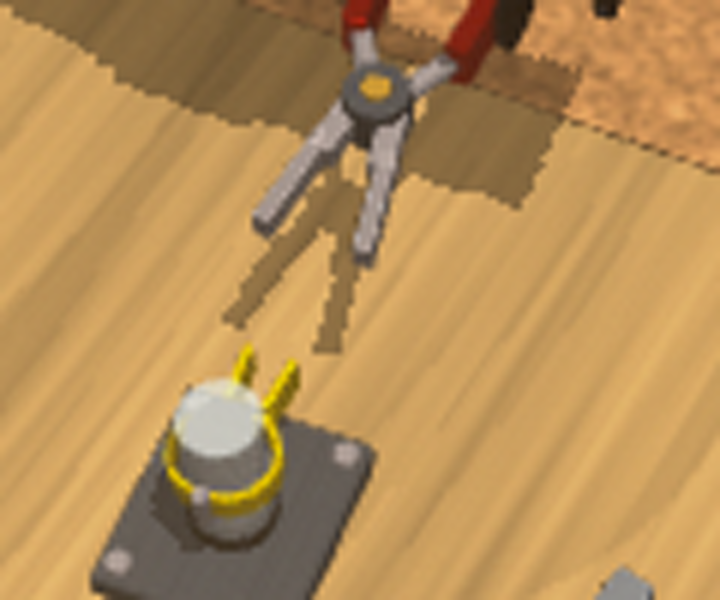

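View pics/f_t.png

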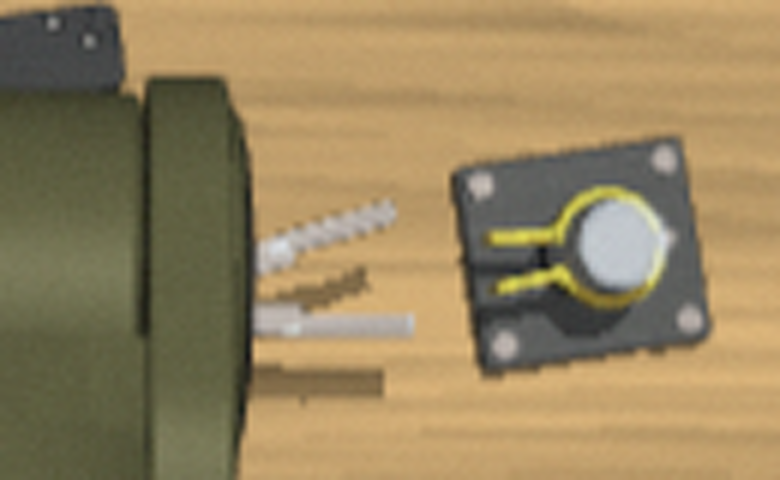

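Run:
```python
from h import *
o=env.get_obs();p=o["tool_pos"]
T=env.read_camera("top");S=env.read_camera("scene")
t=lambda a:[235+(a[0]+.5)/6-.5,160+(a[1]+.5)/6-.5]; s=lambda a:[180+(a[0]+.5)/6-.5,180+(a[1]+.5)/6-.5]
ax=np.radians(-81.2);u=np.array([np.cos(ax),np.sin(ax)]);n=np.array([-u[1],u[0]])
sl=cast(T,t((620,245)),.082)[0];print("sleeve",sl,tri([T,S],[t((620,245)),s((220,418))]))
sl=np.array([.5975,-.176]);ce=sl-34*.001*u;print("ce",ce)
L=tri([T,S],[t((392,210)),s((365,252))]);R=tri([T,S],[t((410,324)),s((266,218))])
eL=tri([T,S],[t((488,238)),s((294,366))]);eR=tri([T,S],[t((497,289)),s((249,350))])
L2=cast(T,t((392,210)),.0916)[0];R2=cast(T,t((410,324)),.0916)[0]
for nm,X in [("jL",L),("jR",R),("jmid",(L+R)/2),("jmid top",(L2+R2)/2),("eL",eL),("eR",eR),("emid",(eL+eR)/2),("tcp",p)]:
    v=X[:2]-ce;print(nm,X.round(4),"along %.4f across %.4f"%(v@u,v@n))
```

```text
sleeve [ 0.59696444 -0.17630783  0.082     ] [ 0.59750997 -0.17605413  0.08150886]
ce [ 0.59229848 -0.14240024]
jL [ 0.6084 -0.0935  0.0885] along -0.0459 across 0.0234
jR [ 0.5685 -0.0996  0.0901] along -0.0459 across -0.0170
jmid [ 0.5884 -0.0965  0.0893] along -0.0459 across 0.0032
jmid top [ 0.5877 -0.0967  0.0916] along -0.0459 across 0.0024
eL [ 0.6003 -0.1329  0.0578] along -0.0081 across 0.0094
eR [ 0.582  -0.1359  0.0587] along -0.0080 across -0.0092
emid [ 0.5912 -0.1344  0.0582] along -0.0080 across 0.0001
tcp [0.5667 0.0289 0.0767] along -0.1732 across 0.0010
```

Call:
servo_tool(increments=[[[0, -0.0018, 0.004, 0, 0, 0, 0.37], [0, -0.0018, 0.012, 0, 0, 0, 0.37], [0, -0.0018, 0.022, 0, 0, 0, 0.37], [0, -0.0018, 0.03, 0, 0, 0, 0.37], [0, -0.0018, 0.0335, 0, 0, 0, 0.37], [-0.004, -0.0018, 0.0335, 0, 0, 0, 0.37], [-0.012, -0.0018, 0.0335, 0, 0, 0, 0.37], [-0.02, -0.0018, 0.0335, 0, 0, 0, 0.37], [-0.025, -0.0018, 0.0335, 0, 0, 0, 0.37], [-0.025, -0.0018, 0.0335, 0, 0, 0, 0.37], [-0.025, -0.0018, 0.0335, 0, 0, 0, 0.37]]])

```text
time_s: 8.45
tool_pos: [0.5688, 0.0023, 0.0433]
tool_rot: [180.0, -0.0, 98.8]
force: [-0.1, -0.2, -2.0]
grip_width: 0.0599
```

Run:
```python
from h import *
o=env.get_obs();print(o["time_s"],o["tool_pos"],o["tool_rot"],o["grip_width"],o["force"],o["wrist_torque"])
d=env.read_camera("scene")
cv2.imwrite("pics/g_s.png",cv2.resize(d["frame"][190:280,180:280],None,fx=6,fy=6,interpolation=cv2.INTER_CUBIC))
d=env.read_camera("top");crop(d["frame"],265,165,90,70,8,"g_t.png")
```

```text
8.45 [0.56878259 0.00232793 0.04328368] [ 1.79974920e+02 -1.70994426e-02  9.87892994e+01] 0.059871467765563055 [-0.08645753 -0.22315201 -1.96895847] [-0.03180112 -0.00268724  0.00716211]
```

View pics/g_s.png

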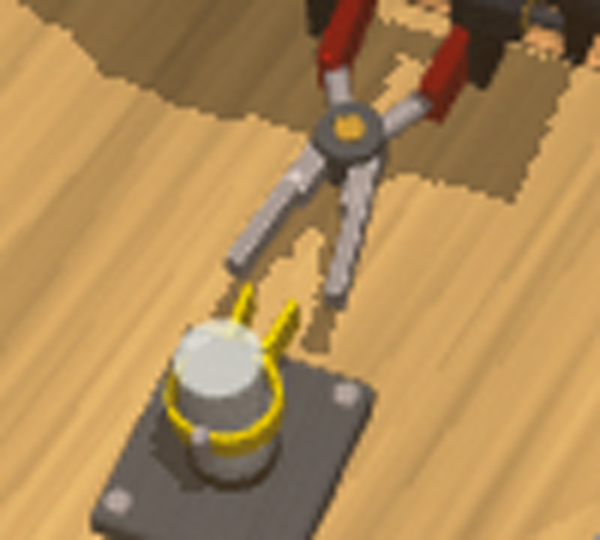

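View pics/g_t.png

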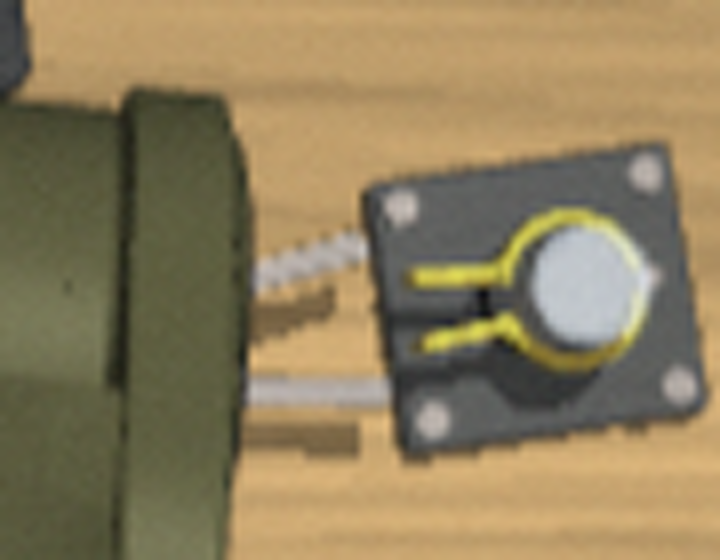

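```bash
cat > m2.py <<'E'
from h import *
o=env.get_obs();p=o["tool_pos"]
T=env.read_camera("top");S=env.read_camera("scene")
t=lambda a:[265+(a[0]+.5)/8-.5,165+(a[1]+.5)/8-.5]; s=lambda a:[180+(a[0]+.5)/6-.5,190+(a[1]+.5)/6-.5]
ax=np.radians(-81.2);u=np.array([np.cos(ax),np.sin(ax)]);n=np.array([-u[1],u[0]])
ce=np.array([.5923,-.1424])
def rep(nm,X):
    v=X[:2]-ce;print(nm,X.round(4),"along %.4f across %.4f"%(v@u,v@n))
L,R=(364,245),(386,391)
for nm,a,b in [("jL",(362,245),(337,298)),("jR",(386,391),(236,266)),("eL",(412,278),(294,306)),("eR",(420,345),(249,290)),("sl",(585,285),(220,359))]:
    rep(nm,tri([T,S],[t(a),s(b)])); rep("  top only",cast(T,t(a),.082 if nm=="sl" else .06)[0])
rep("tcp",p)
E
python3 m2.py
```

```text
jL [ 0.61   -0.1199  0.0526] along -0.0196 across 0.0210
  top only [ 0.6088 -0.1192  0.06  ] along -0.0204 across 0.0199
jR [ 0.5695 -0.1267  0.053 ] along -0.0190 across -0.0201
  top only [ 0.5689 -0.1259  0.06  ] along -0.0199 across -0.0206
eL [ 0.6003 -0.1331  0.058 ] along -0.0079 across 0.0093
  top only [ 0.6   -0.133  0.06 ] along -0.0081 across 0.0090
eR [ 0.5819 -0.1354  0.0579] along -0.0085 across -0.0092
  top only [ 0.5816 -0.1352  0.06  ] along -0.0087 across -0.0095
sl [ 0.5978 -0.1759  0.0808] along 0.0340 across 0.0003
  top only [ 0.5974 -0.1758  0.082 ] along 0.0338 across -0.0000
tcp [0.5687 0.0029 0.0431] along -0.1472 across -0.0011
```

Call:
servo_tool(increments=[[[-0.002, 0, 0, 0, 0, 0, 0.37], [-0.006, 0, 0, 0, 0, 0, 0.37], [-0.01, 0, 0, 0, 0, 0, 0.37], [-0.014, 0, 0, 0, 0, 0, 0.37], [-0.018, 0, 0, 0, 0, 0, 0.37], [-0.022, 0, 0, 0, 0, 0, 0.37], [-0.025, 0, 0, 0, 0, 0, 0.37], [-0.027, 0, 0, 0, 0, 0, 0.37], [-0.027, 0, 0, 0, 0, 0, 0.37], [-0.027, 0, 0, 0, 0, 0, 0.37]]])

```text
time_s: 9.65
tool_pos: [0.5728, -0.0241, 0.043]
tool_rot: [180.0, -0.0, 98.8]
force: [0.6, 0.3, -2.2]
grip_width: 0.0599
```

Run:
```python
from h import *
o=env.get_obs();print(o["time_s"],o["tool_pos"],o["tool_rot"],o["grip_width"],o["force"],o["wrist_torque"])
d=env.read_camera("scene")
cv2.imwrite("pics/i_s.png",cv2.resize(d["frame"][190:280,180:280],None,fx=6,fy=6,interpolation=cv2.INTER_CUBIC))
d=env.read_camera("top");crop(d["frame"],265,165,90,70,8,"i_t.png")
```

```text
9.65 [ 0.57276517 -0.02407968  0.04303081] [ 1.79999044e+02 -1.07239456e-02  9.88276323e+01] 0.059922359813014164 [ 0.569357    0.32348395 -2.17351605] [-0.03504255  0.03156223  0.00609678]
```

View pics/i_s.png

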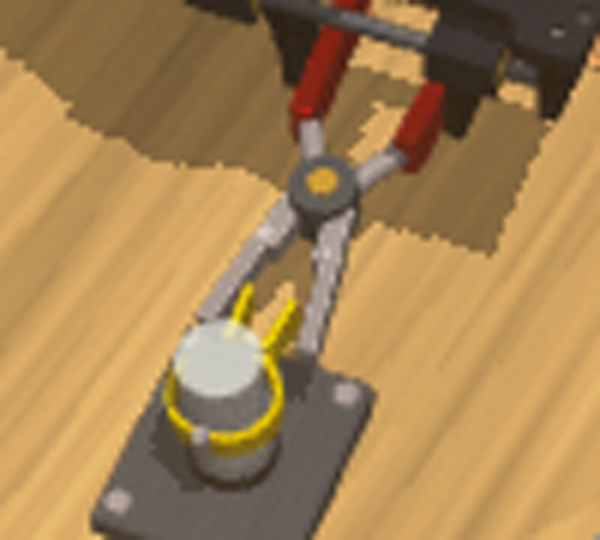

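View pics/i_t.png

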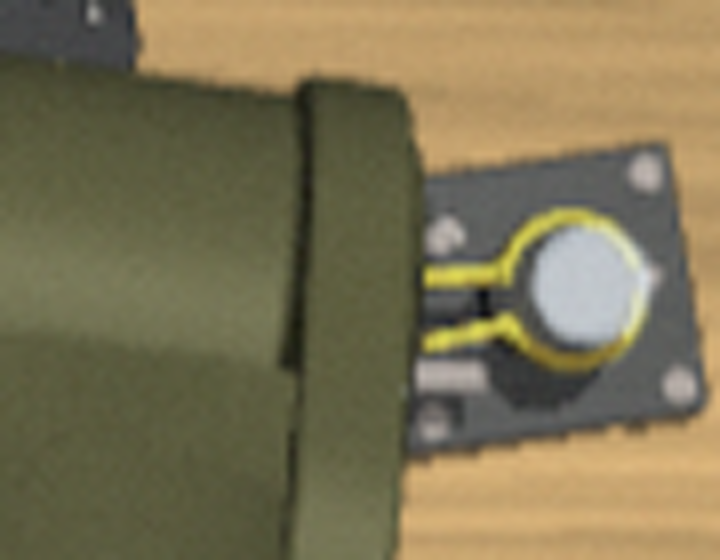

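Call:
servo_tool(increments=[[[0, 0, 0, 0, 0, 0, 0.34], [0, 0, 0, 0, 0, 0, 0.31], [0, 0, 0, 0, 0, 0, 0.28], [0, 0, 0, 0, 0, 0, 0.25], [0, 0, 0, 0, 0, 0, 0.22], [0, 0, 0, 0, 0, 0, 0.19], [0, 0, 0, 0, 0, 0, 0.16], [0, 0, 0, 0, 0, 0, 0.13], [0, 0, 0, 0, 0, 0, 0.1], [0, 0, 0, 0, 0, 0, 0.08], [0, 0, 0, 0, 0, 0, 0.06], [0, 0, 0, 0, 0, 0, 0.04], [0, 0, 0, 0, 0, 0, 0.02], [0, 0, 0, 0, 0, 0, 0.0], [0, 0, 0, 0, 0, 0, -0.02], [0, 0, 0, 0, 0, 0, -0.04], [0, 0, 0, 0, 0, 0, -0.06], [0, 0, 0, 0, 0, 0, -0.06], [0, 0, 0, 0, 0, 0, -0.06]]], squeeze=38)

```text
time_s: 11.65
tool_pos: [0.5728, -0.0243, 0.0431]
tool_rot: [180.0, 0.0, 98.8]
force: [-0.5, -0.4, -2.7]
grip_width: 0.0412
```

Run:
```python
from h import *
o=env.get_obs();print(o["time_s"],o["tool_pos"],o["tool_rot"],o["grip_width"],o["force"],o["wrist_torque"])
d=env.read_camera("scene")
cv2.imwrite("pics/j_s.png",cv2.resize(d["frame"][190:280,180:280],None,fx=6,fy=6,interpolation=cv2.INTER_CUBIC))
d=env.read_camera("top");crop(d["frame"],265,165,90,70,8,"j_t.png")
```

```text
11.65 [ 0.57276988 -0.02434212  0.04305869] [1.79996692e+02 3.97918711e-03 9.88144008e+01] 0.04122120610108873 [-0.48077134 -0.40879245 -2.73734829] [-0.06049833  0.00518603  0.02828815]
```

View pics/j_s.png

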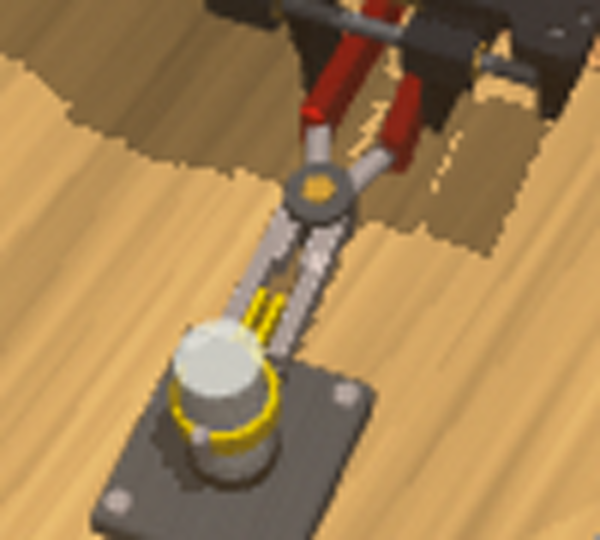

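View pics/j_t.png

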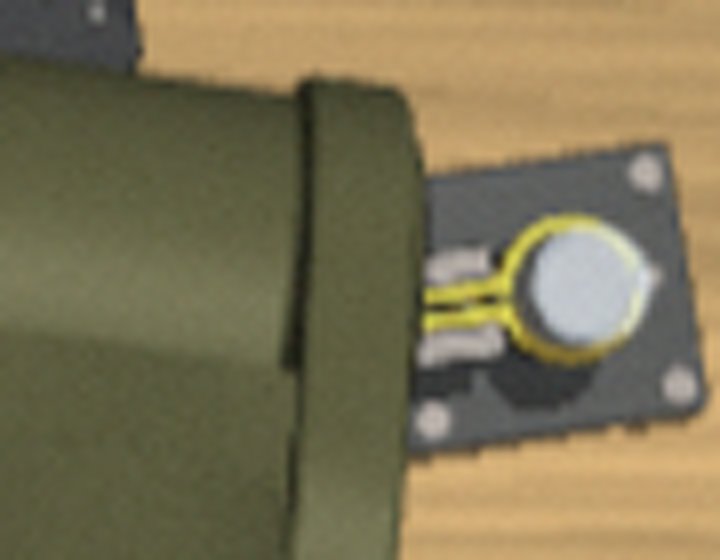

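The ears are shut, with yellow ears near-parallel at top (425–500, 295–320) and the jaws slightly clear. Reopening to carry width and backing off.

Call:
servo_tool(increments=[[[0, 0, 0, 0, 0, 0, 0.02], [0, 0, 0, 0, 0, 0, 0.1], [0, 0, 0, 0, 0, 0, 0.18], [0, 0, 0, 0, 0, 0, 0.26], [0, 0, 0, 0, 0, 0, 0.33], [0, 0, 0, 0, 0, 0, 0.37], [0, 0, 0, 0, 0, 0, 0.37], [0, 0, 0, 0, 0, 0, 0.37], [0.004, 0, 0, 0, 0, 0, 0.37], [0.012, 0, 0, 0, 0, 0, 0.37], [0.024, 0, 0, 0, 0, 0, 0.37], [0.036, 0, 0, 0, 0, 0, 0.37], [0.048, 0, 0, 0, 0, 0, 0.37], [0.056, 0, 0, 0, 0, 0, 0.37], [0.06, 0, 0, 0, 0, 0, 0.37], [0.06, 0, 0, 0, 0, 0, 0.37]]])

```text
time_s: 13.35
tool_pos: [0.5635, 0.036, 0.0431]
tool_rot: [180.0, -0.0, 98.9]
force: [-0.7, 0.6, -1.7]
grip_width: 0.0597
```

Run:
```python
from h import *
o=env.get_obs();print(o["time_s"],o["tool_pos"],o["tool_rot"],o["grip_width"],o["force"],o["wrist_torque"])
d=env.read_camera("scene")
cv2.imwrite("pics/k_s.png",cv2.resize(d["frame"][170:280,180:290],None,fx=5,fy=5,interpolation=cv2.INTER_CUBIC))
d=env.read_camera("top");crop(d["frame"],265,165,90,70,8,"k_t.png")
m=[cast(d,a,.003)[0].round(4) for a in [(75,171),(229,160),(237,271),(82,283)]];print(m,np.mean(m,0))
v=np.r_[.557-o["tool_pos"][0],.22-o["tool_pos"][1],0];y=np.radians(o["tool_rot"][2]);print(v@[np.cos(y),np.sin(y),0],v@[np.sin(y),-np.cos(y),0])
```

```text
13.35 [0.56349046 0.03599778 0.04307377] [ 1.79994800e+02 -1.16710036e-02  9.89032527e+01] 0.05974997165622836 [-0.65131946  0.56724977 -1.66134332] [-0.08667686  0.06295511 -0.0028906 ]
[array([0.6612, 0.4166, 0.003 ]), array([0.6925, 0.0621, 0.003 ]), array([0.4359, 0.0394, 0.003 ]), array([0.4059, 0.3903, 0.003 ])] [0.548875 0.2271   0.003   ]
0.1827896975541665 0.0220651149528901
```

View pics/k_s.png

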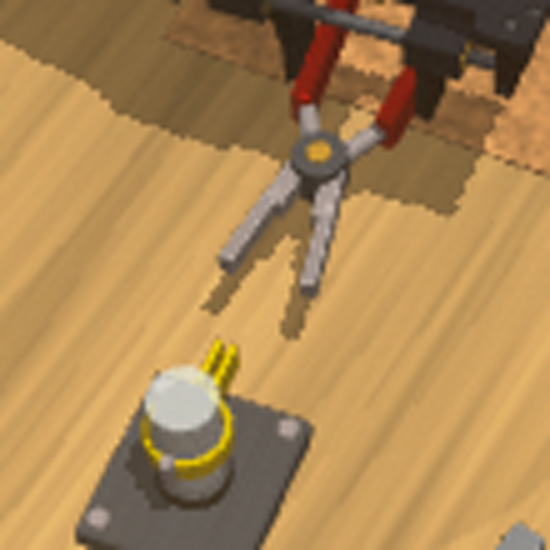

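View pics/k_t.png

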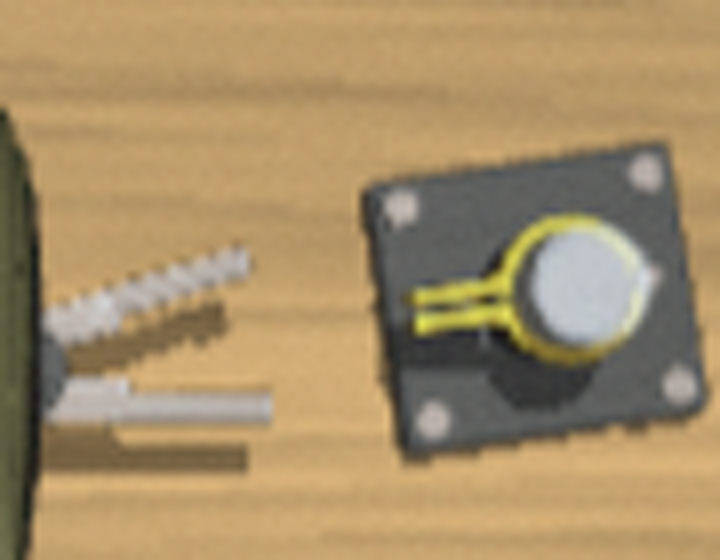

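Call:
servo_tool(increments=[[[0.005, 0.0, -0.005, 0, 0, 0, 0.37], [0.018, 0.002, -0.015, 0, 0, -0.5, 0.37], [0.036, 0.004, -0.025, 0, 0, -1, 0.37], [0.056, 0.006, -0.03, 0, 0, -1.5, 0.37], [0.076, 0.009, -0.03, 0, 0, -2, 0.37], [0.096, 0.011, -0.03, 0, 0, -2.5, 0.37], [0.116, 0.013, -0.03, 0, 0, -3, 0.37], [0.136, 0.016, -0.03, 0, 0, -3.5, 0.37], [0.156, 0.018, -0.03, 0, 0, -4, 0.37], [0.176, 0.02, -0.03, 0, 0, -4.5, 0.37], [0.194, 0.023, -0.03, 0, 0, -5, 0.37], [0.206, 0.024, -0.03, 0, 0, -5.5, 0.37], [0.212, 0.025, -0.03, 0, 0, -6, 0.37], [0.213, 0.025, -0.03, 0, 0, -6, 0.37], [0.213, 0.025, -0.03, 0, 0, -6, 0.37]]])

```text
time_s: 14.95
tool_pos: [0.5558, 0.2484, 0.073]
tool_rot: [-180.0, 0.0, 104.8]
force: [-0.4, 0.6, -2.5]
grip_width: 0.0601
```

Call:
servo_tool(increments=[[[0, 0, 0.004, 0, 0, 0, 0.37], [0, 0, 0.012, 0, 0, 0, 0.37], [0, 0, 0.022, 0, 0, 0, 0.37], [0, 0, 0.032, 0, 0, 0, 0.37], [0, 0, 0.042, 0, 0, 0, 0.37], [0, 0, 0.05, 0, 0, 0, 0.37], [0, 0, 0.056, 0, 0, 0, 0.37], [0, 0, 0.06, 0, 0, 0, 0.37], [0, 0, 0.062, 0, 0, 0, 0.37], [0, 0, 0.064, 0, 0, 0, 0.37], [0, 0, 0.064, 0, 0, 0, 0.37], [0, 0, 0.064, 0, 0, 0, 0.37]]])

```text
time_s: 16.15
tool_pos: [0.5558, 0.2495, 0.0094]
tool_rot: [180.0, -0.0, 104.8]
force: [0.2, 1.0, -2.5]
grip_width: 0.0602
```

Call:
servo_tool(increments=[[[0, 0, 0.0005, 0, 0, 0, 0.37], [0, 0, 0.001, 0, 0, 0, 0.37], [0, 0, 0.0015, 0, 0, 0, 0.37], [0, 0, 0.002, 0, 0, 0, 0.37], [0, 0, 0.0022, 0, 0, 0, 0.37], [0, 0, 0.0022, 0, 0, 0, 0.37]]])

```text
time_s: 16.75
tool_pos: [0.5556, 0.2494, 0.0069]
tool_rot: [180.0, -0.0, 104.8]
force: [-0.1, 0.1, -1.9]
grip_width: 0.0597
```

Call:
servo_tool(increments=[[[0, 0, 0.0003, 0, 0, 0, 0.37], [0, 0, 0.0006, 0, 0, 0, 0.37], [0, 0, 0.0008, 0, 0, 0, 0.37], [0, 0, 0.0008, 0, 0, 0, 0.37]]])

```text
time_s: 17.15
tool_pos: [0.5557, 0.2495, 0.0067]
tool_rot: [180.0, -0.0, 104.8]
force: [-2.2, -1.3, 4.5]
grip_width: 0.0598
```

Contact with the mat felt (+4.5 N). I'll release slowly and rise.

Call:
servo_tool(increments=[[[0, 0, 0, 0, 0, 0, 0.41], [0, 0, 0, 0, 0, 0, 0.45], [0, 0, 0, 0, 0, 0, 0.5], [0, 0, 0, 0, 0, 0, 0.6], [0, 0, 0, 0, 0, 0, 0.75], [0, 0, 0, 0, 0, 0, 0.9], [0, 0, 0, 0, 0, 0, 0.95], [0, 0, 0, 0, 0, 0, 0.95], [0, 0, -0.005, 0, 0, 0, 0.95], [0, 0, -0.015, 0, 0, 0, 0.95], [0, 0, -0.03, 0, 0, 0, 0.95], [0, 0, -0.05, 0, 0, 0, 0.95], [0, 0, -0.075, 0, 0, 0, 0.95], [0.02, 0, -0.1, 0, 0, 0, 0.95], [0.05, 0, -0.12, 0, 0, 0, 0.95], [0.08, 0, -0.13, 0, 0, 0, 0.95], [0.08, 0, -0.13, 0, 0, 0, 0.95], [0.08, 0, -0.13, 0, 0, 0, 0.95]]])

```text
time_s: 18.95
tool_pos: [0.5352, 0.3278, 0.1377]
tool_rot: [179.9, -0.0, 104.9]
force: [0.2, 0.0, -0.8]
grip_width: 0.0851
```

Run:
```python
from h import *
o=env.get_obs();print(o["time_s"],o["tool_pos"],o["tool_rot"],o["grip_width"],o["force"],o["wrist_torque"])
d=env.read_camera("scene");cv2.imwrite("pics/l_s.png",cv2.resize(d["frame"],None,fx=1.5,fy=1.5))
d=env.read_camera("top");cv2.imwrite("pics/l_t.png",cv2.resize(d["frame"],None,fx=1.5,fy=1.5))
```

```text
18.95 [0.53515389 0.32777186 0.13767699] [ 1.79888472e+02 -3.61976491e-02  1.04936497e+02] 0.08514301879197793 [ 0.24370552  0.03019851 -0.80233165] [-0.05859094  0.02378503  0.00483857]
```

View pics/l_s.png

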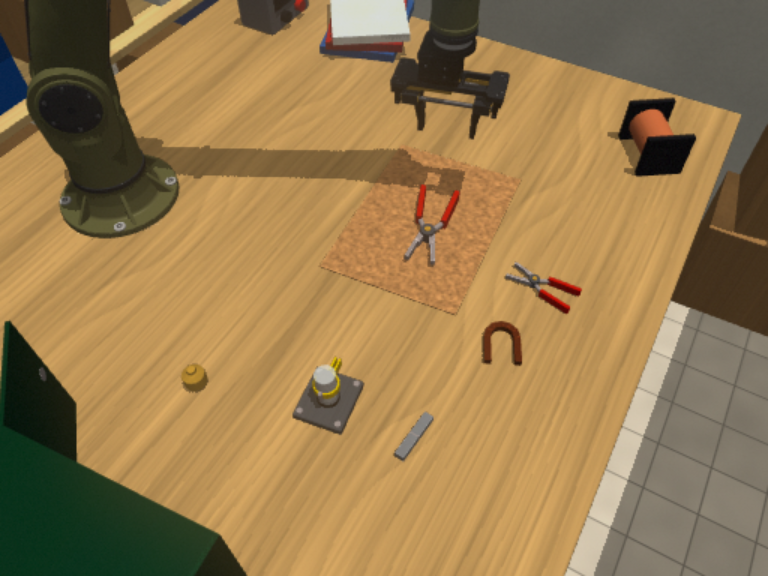

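View pics/l_t.png

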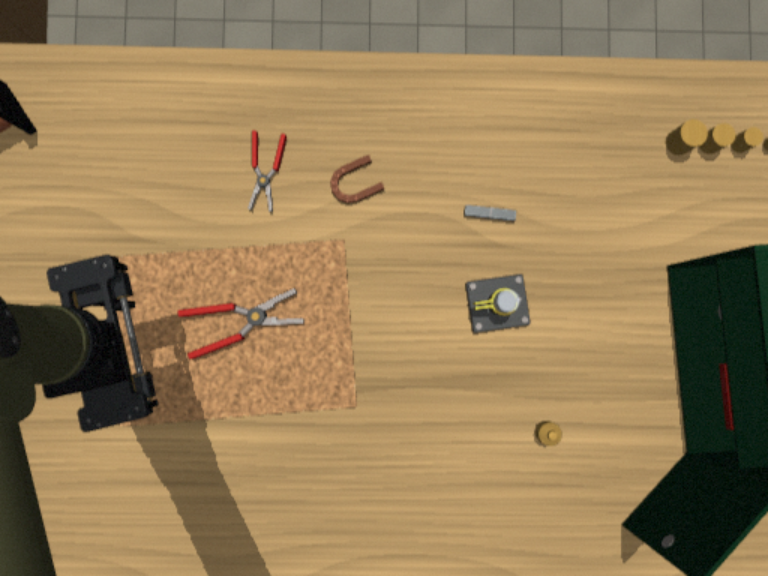

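The pliers lie flat on the mat (top ~(256,316)) and the clip is shut at ~(490,303). The bystanders are where they were, and the gripper is clear.

Run:
```python
from h import *
T=env.read_camera("top");S=env.read_camera("scene")
print(tri([T,S],[[256/1.5,315.5/1.5],[428/1.5,230/1.5]]))
print(env.sign_off())
```

```text
[0.57374043 0.19111955 0.02449013]
the job is handed in; nothing more can be done
None
```

I closed the clip with the red-handled pliers, laid them back flat on the cork mat and let go. The job is handed in; the hand-in reports no verdict.

**What I did:** I gripped the pliers at 60 mm over the handles, lifted them and carried them level to the ears. With the jaws outside both ears, I closed the handles to 41 mm at a 38 N grip limit. The clip then showed shut in both views. I reopened to 60 mm, backed off and returned to the mat. I lowered until the mat pushed back with about 4.5 N, then let go and moved clear. It took about 19 s of the 54 s allowed.

**Last checks:**
- **Clip:** both camera views show the ears close together and staying shut with the pliers away. The joint angle and the force on the ears could not be read directly, so the shut state and the limit of about 23 N per jaw rest on the pictures and the grip force.
- **Pliers:** they lie flat on the mat. The pivot triangulated at about (0.574, 0.191, 0.024) m.
- **Bystanders and gripper:** the bar magnet, bob and horseshoe look unmoved by eye, and the gripper is clear of everything.

**Small disagreements:** triangulated heights and tip positions were often 2–5 mm off the text's values. The pliers' jaw tops read about 53 mm at the clip instead of 58, and the ear tips came out 4 mm nearer the sleeve. The jaws had enough clearance that this did not matter.

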